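Close, pin and clamp a hinged suppository mould

ROBOT

A 7-joint arm with a two-finger parallel gripper is mounted at the origin on the work surface. World frame = base frame: x ahead of the robot, y to its left, z up, the work surface at z = 0. Lengths are in mm, angles in rad, forces in N, time in s.
With the tool pointing down it reaches from about 400 to 875 mm from the base axis. Payload 4.4 kg.
Tool frame: the origin (TCP) lies midway between the tips of the shut fingers; the grasp point (between the pads) lies ctrl.grip_depth behind it (ctrl.grip_depth is the distance from the TCP to the grasp point, in mm); z points along the fingers, y is the line along which they close (so a half turn about z gives the same grasp; the last joint's range is limited). The gripper opens to 85 mm and grips with 20 to 120 N. Pads are 22 mm wide; open, the fingers measure 114 mm over their backs; the gripper's body (76 mm by 85 mm) begins 54 mm behind the grasp point. The pads swing forward as they close: fully open they stand 13 mm farther back than shut.
Start: joints at [1.095, 0.628, 0.038, 1.517, -0.027, 0.996, -0.02], TCP at [259.005, -596.183, 231.313] pointing down, gripper open.
Joint ranges: [-3.06, 3.06], [-0.37, 2.12], [-1.25, 1.32], [0.18, 2.47], [-1.1, 4.24], [0.23, 1.98], [-2.94, 2.94]. Speed limits (rad/s): [2.57, 2.57, 3.14, 3.14, 3.14, 3.14, 3.14].

INTERFACE

Orientations are given as [roll, pitch, yaw] about the fixed x, y, z axes, in that order (R = Rz(yaw) Ry(pitch) Rx(roll)).
In Python, from cell import ctrl gives the robot as it stands.
- The arm moves only by the tool carry_out, never from a script. Its argument "deltas" is one flat list of numbers, 7 for each row, row after row: the turn, a rotation vector about the tool's x, y, z in degrees, then the shift along the tool's x, y, z in m, then the closure, from -1 (fully open) to 1 (shut). In form: [wx, wy, wz, dx, dy, dz, claw, wx, wy, wz, dx, dy, dz, claw, ...]. A call has 1 to 12 rows; each row shifts and turns the commanded pose from where the row before left it, along the tool's axes as they then stand; what a row does not reach is not made up. A row lasts 1/8 s, in which the tool goes at most 62.5 mm and 10.7 degrees, less where a joint would pass 70% of its speed; a pose out of reach is approached as far as the arm can. A call with a gripper value outside its range is refused whole. The fingers move at their own pace and stop on an object; the grip force is fixed at half the most. Time passes only in rows, so rows that do not move let the fingers close. It gives the time, the measured TCP pose, the force, the opening and the grip force at its end, in the units of the state.
- ctrl.read_state(): the state, without advancing time (a new reading comes with each control period).
- ctrl.get_image(name): name is "side" or "top" or "wrist"; returns the picture (384x512x3 uint8, red, green, blue); there is no depth.
- ctrl.calibration(name): a dict with "mtx" (3x3 intrinsics, pixels), "distortion" ([k1, k2, p1, p2, k3] as OpenCV has them; the pictures are not rectified), "R" (3x3) and "t" (3): a world point X has camera coordinates R X + t. Camera axes: x right, y down, z forward; pixel columns grow to the right and rows downward; lengths in mm; the calibration is good to about 2 mm. A picture is of the moment at which its call begins: read the wrist's pose just before it. calibration takes no time and is no camera call; for the wrist camera it gives the pose at the moment of the call.
- ctrl.finish_job(): hands the job in; it is judged then, once.
The state is a dict: "clock": time; "qpos": joint angles; "qd": joint speeds; "tau": joint torques, N m; "eef_pos": TCP position; "tool_rot": TCP orientation; "force": force on the tool from outside, world axes, zero at the start; "torque": the same for the moment, N m; "width": finger opening in mm; "gripper_force": force on a finger pad.
Only numpy, scipy, OpenCV 4.12 (cv2) and the standard library are available. Lean on these libraries where they do the work, as an engineer would, in place of code of your own. Each camera call takes 0.05 s, during which the arm holds its last target. There are 200 camera calls.

TASK

Swing the open half of the hinged suppository mould shut against its fixed half, then take the blue-headed locking pin from the tool block and push it straight down through the aligned lugs until its collar rests on the top lug. Then reach down over the mould, one finger on each outer side, and squeeze the two halves together; finish while still holding them squeezed tightly shut, ready for pouring. Leave the wooden-headed ejector, tub, beaker and dish where they stand.

Things in the scene. Friction and masses are not known exactly. Their poses are not given: they have to be found in the camera images.
- mould: the whole mould, fixed to the bench: a steel base plate 240 x 125 mm whose top is 12 mm above the bench, carrying the two aluminium halves. Origin: on the vertical hinge axis, at bench level. x runs along the closed mould from the hinge to the locking lugs, z is up; the parting plane of the closed mould is y = 0
- fixed_half: the half bolted to the base plate; origin and axes of mould. Aluminium block x 10 to 160, y 0 to 24, z 14 to 74 mm, with half cavities in its parting face; a flange along its outer side reaches y = 46 mm, 18 mm above the bench. Two steel lugs at its free end, x 160 to 184, y -12 to 12 mm: the lower z 14 to 32, the upper z 56 to 74 mm
- swing_half: the half that swings; origin on the hinge axis at bench level, axes turn with it and agree with mould when shut. Aluminium block x 10 to 160, y -24 to 0, z 14 to 74 mm, with one steel lug, x 160 to 184, y -12 to 12, z 33 to 55 mm, that goes between the two fixed lugs. Shut, both halves together are 48 mm thick across y
- mould_hinge (a joint): opening angle of the swinging half in rad: 0 shut (a firm stop), up to 1.5. Growing, the half turns clockwise seen from above, away from the fixed half to the mould's -y side. Stiff hinge (about 0.12 N m of friction, about 1 N at the free end): the half stays where it is left
- hinge_axis (a point): point on the hinge axis at the height of the top of the halves (74 mm)
- swing_face (a point): point on the outer side face (the one looking away from the fixed half) of the swinging half, 135 mm from the hinge axis along the half, 44 mm above the bench: a good place to push it shut
- lock_hole (a point): centre of the mouth of the hole in the upper fixed lug, 74 mm above the bench, 172 mm from the hinge axis. A vertical hole 9.6 mm wide runs on through all the lugs when the mould is shut, down to 14 mm above the bench
- swing_hole (a point): centre of the mouth of the same hole in the lug of the swinging half, 55 mm above the bench; below lock_hole when shut
- tool_block: white plastic block 115 x 44 x 68 mm fixed to the bench, origin under its centre, long side along its x; two vertical holes 10.5 mm wide, 34 mm either side of the centre on the x axis, hold the pin and the ejector, either way round
- lock_pin: the locking pin, 60 g, hanging upright in the tool block by its collar. Origin: centre of the underside of the collar, z up along the pin. Steel shank 8 mm in diameter and 56 mm long below the origin, the last 9 mm tapering to a 3.6 mm tip; collar 18 mm wide, 4 mm thick; blue round head 22 mm in diameter from 11 to 34 mm above the origin
- ejector: ejector rod to be left alone, upright in the other hole of the tool block: aluminium, 8 mm shank 42 mm long, collar, flat light-wood head 28 mm in diameter, its top 30 mm above its origin at the collar's underside
- tub: white tub with a red lid, 72 mm wide, 78 mm tall, origin under its centre; to be left alone
- beaker: glass beaker, 64 mm wide, 85 mm tall, origin under its centre; to be left alone
- dish: white porcelain dish, 96 mm wide, 40 mm tall, origin under its centre; to be left alone
Things that resemble listed ones, but are neither listed nor needed, are in the scene too. What is meant by the lock_pin is not red or yellow, and is the larger of those in its own colour.

How it is judged:
By the outcome, as a careful person would: the job done as asked, in the order asked, and still so for the second after the job is handed in, while the arm keeps its last pose, push and grip.
It also fails if it takes over 51 s, if anything falls off the work surface, if the arm or the gripper's body presses on something with over 40 N, if the wrist force passes 120 N, or if a joint passes its speed limit or range.

## Working session

There is one attempt and no reset: what is moved stays moved. The work goes in short steps, Python scripts to look and compute and a tool call to move; the robot and the scene stay as the last step left them, time stands still between calls to the robot, and variables do not carry over. Pictures are saved under pics/ and viewed, at most 10 in all, crops included, and the job is handed in when it is done.

Besides the shell and the picture viewer there is one more tool, called after "Emit:" in YAML: its name, and indented under it one key for each argument. carry_out: Moves the arm, as the interface text tells. Its arguments: {"type":"object","properties":{"deltas":{"type":"array"}},"required":["deltas"]}

```bash
ls; mkdir -p pics; python3 - <<'E'
from cell import ctrl
import cv2,numpy as np
s=ctrl.read_state();print(s,ctrl.grip_depth)
for n in("top","side"):
    im=ctrl.get_image(n);cv2.imwrite(f"pics/{n}0.png",im[:,:,::-1])
    c=ctrl.calibration(n);print(n,c)
E
```

```text
pics
{'clock': 0.0, 'qpos': array([ 1.09521092,  0.62933701,  0.03841356,  1.51837839, -0.02695742,
        0.99632487, -0.01997493]), 'qd': array([-4.14370089e-04,  5.05966317e-04, -7.75841168e-04, -7.63018821e-04,
       -1.99184229e-04, -2.25590406e-03,  2.81721966e-05]), 'tau': array([-3.37843985e-04, -5.63405442e+01,  1.22632205e+00, -1.93444473e+01,
        1.09967461e-02,  1.05367927e-02, -1.54684500e-05]), 'eef_pos': array([ 258.74326397, -595.58445047,  230.3911849 ]), 'tool_rot': array([-3.13966281e+00,  4.44139328e-05,  4.09856430e-01]), 'force': array([-0.84061523, -0.12423343, -0.7194789 ]), 'torque': array([ 0.00183447, -0.01314022,  0.05225667]), 'gripper_force': 0.0, 'width': 85.29724926635568} 18.700000000000003
top {'mtx': array([[479.69750786,   0.        , 253.71602575],
       [  0.        , 479.69750786, 188.15091761],
       [  0.        ,   0.        ,   1.        ]]), 'distortion': array([-0.15491696,  0.        ,  0.        ,  0.        ,  0.        ]), 'R': array([[ 0.01608141, -0.99986772, -0.00243332],
       [-0.98266478, -0.0153551 , -0.1847543 ],
       [ 0.1846925 ,  0.00536224, -0.98278173]]), 't': array([ -10.98748551,  523.00475977, 1590.49197118])}
side {'mtx': array([[353.50435579,   0.        , 256.4515447 ],
       [  0.        , 353.50435579, 186.80579115],
       [  0.        ,   0.        ,   1.        ]]), 'distortion': array([-0.08025786,  0.        ,  0.        ,  0.        ,  0.        ]), 'R': array([[-0.80899811, -0.58751519,  0.01865343],
       [-0.3914012 ,  0.51473412, -0.76279348],
       [ 0.4385512 , -0.62439946, -0.64637308]]), 't': array([412.20938089, 254.27561151, 784.28950555])}
```

View pics/top0.png

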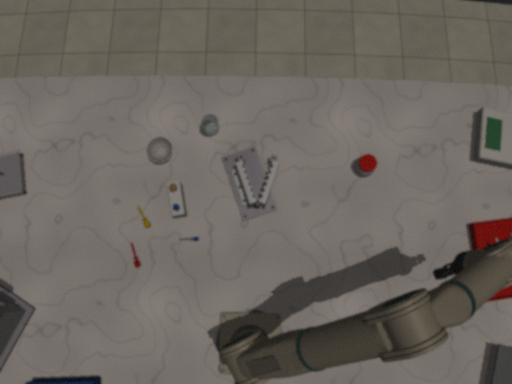

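View pics/side0.png

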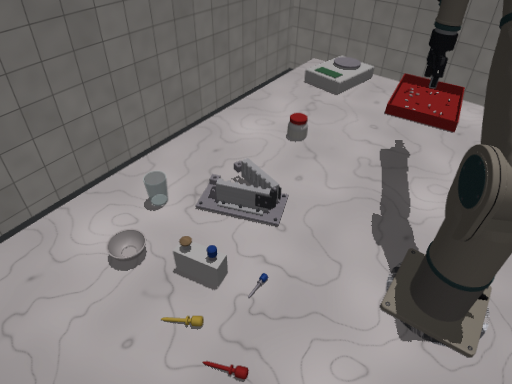

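The top view shows the tool block at (177,200) with a blue head at (176,207), a wooden head at (173,187), and the V-shaped mould at (250,183). The side view agrees: blue head at (212,251), mould at (243,195). A small blue lookalike lies on the bench and is ignored.

```bash
python3 - <<'E'
import cv2,numpy as np
a=cv2.imread("pics/top0.png")[140:225,160:290];b=cv2.imread("pics/side0.png")[150:290,165:300]
a=cv2.resize(a,None,fx=6,fy=6,interpolation=cv2.INTER_CUBIC);b=cv2.resize(b,None,fx=4,fy=4,interpolation=cv2.INTER_CUBIC)
a=cv2.convertScaleAbs(a,alpha=1.4);b=cv2.convertScaleAbs(b,alpha=1.4)
cv2.imwrite("pics/a.png",a);cv2.imwrite("pics/b.png",b)
E
cat > h.py <<'E'
import cv2,numpy as np
from cell import ctrl
def ray(n,px,c=None):
    c=c or ctrl.calibration(n)
    u=cv2.undistortPoints(np.array([[px]],float),c["mtx"],c["distortion"])[0,0]
    d=c["R"].T@np.r_[u,1];o=-c["R"].T@c["t"];return o,d/np.linalg.norm(d)
def onz(n,px,z,c=None):
    o,d=ray(n,px,c);return o+d*(z-o[2])/d[2]
def tri(r1,r2):
    (o1,d1),(o2,d2)=r1,r2
    k=np.linalg.lstsq(np.c_[d1,-d2],o2-o1,rcond=None)[0]
    p,q=o1+k[0]*d1,o2+k[1]*d2;return (p+q)/2,np.linalg.norm(p-q)
def proj(n,P,c=None):
    c=c or ctrl.calibration(n)
    return cv2.projectPoints(np.atleast_2d(np.array(P,float)),cv2.Rodrigues(c["R"])[0],c["t"],c["mtx"],c["distortion"])[0][:,0]
def blobs(im,lo,hi,amin=4):
    m=cv2.inRange(cv2.cvtColor(im,cv2.COLOR_RGB2HSV),lo,hi)
    n,_,st,ce=cv2.connectedComponentsWithStats(m)
    return [(ce[i].round(2).tolist(),st[i].tolist()) for i in range(1,n) if st[i][4]>=amin]
E
python3 - <<'E'
from h import *
for n in("top","side"):
    im=cv2.imread(f"pics/{n}0.png")[:,:,::-1].copy()
    print(n,blobs(im,(105,120,40),(130,255,255)))
E
```

```text
top [([175.4, 206.6], [174, 205, 4, 4, 15]), ([195.2, 238.6], [194, 238, 3, 2, 5]), ([63.89, 382.2], [28, 381, 66, 3, 158])]
side [([211.76, 251.12], [207, 246, 10, 12, 95]), ([263.47, 277.07], [260, 273, 8, 9, 43])]
```

View pics/a.png

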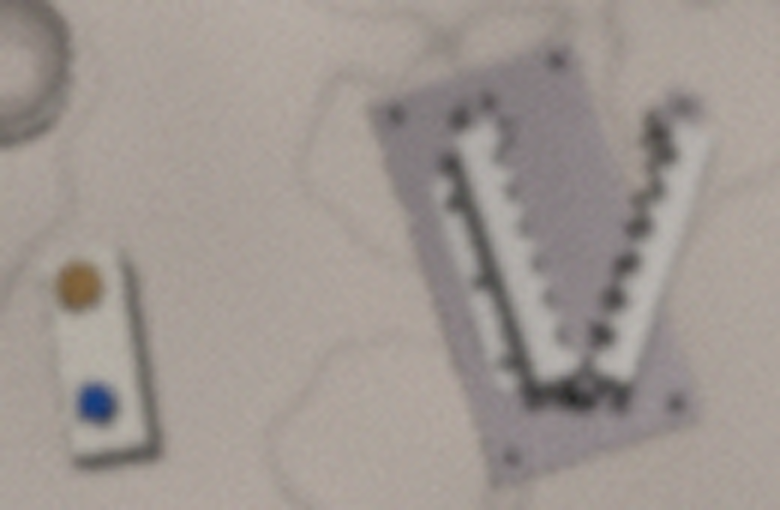

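View pics/b.png

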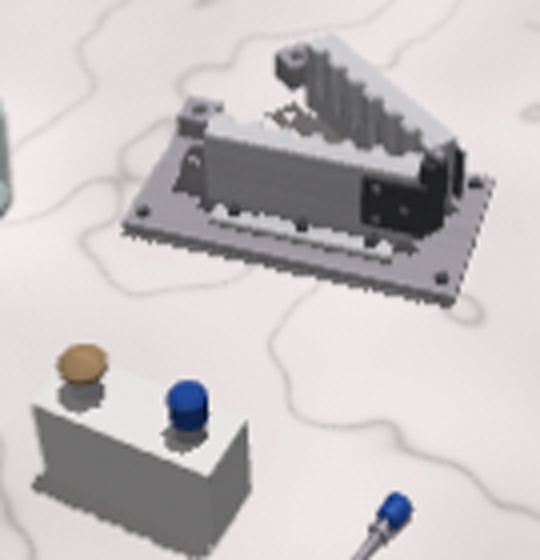

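Crop a (x6, offset 160,140): fixed half left with lug at ~(475,105), hinge ~(585,392), swing half free end ~(685,105), plate corners (370,103), (570,47), (698,418), (495,485). Crop b (x4, offset 165,150): upper lug hole at (200,107), swing lug (293,62), blue head centre (188,405).

```bash
python3 - <<'E'
from h import *
A=lambda x,y:((x+.5)/6-.5+160,(y+.5)/6-.5+140)
B=lambda x,y:((x+.5)/4-.5+165,(y+.5)/4-.5+150)
t=lambda a,z:onz("top",A(*a),z).round(1)
s=lambda b,z:onz("side",B(*b),z).round(1)
pc=[t(p,12) for p in((370,103),(570,47),(698,418),(495,485))]
print(pc,[np.linalg.norm(pc[i]-pc[i-1]).round() for i in range(4)])
pcs=[s(p,12) for p in((122,228),(190,115),(495,180),(455,302))]
print(pcs,[np.linalg.norm(pcs[i]-pcs[i-1]).round() for i in range(4)])
print("lug top",t((475,105),74),s((200,107),74), "hinge",t((585,392),74))
print("hinge side",s((440,150),74),"swing hole",t((685,105),55),s((293,62),55))
# fixed block top edges
print("fixed top outer",t((458,130),74),t((535,382),74),s((205,125),74),s((420,170),74))
print("swing outer edge",t((713,130),74),t((632,382),74))
print("pin tri",tri(ray("top",(175.4,206.6)),ray("side",(211.76,251.12))))
print("pin",t((96,403),94),"ej",t((78,286),94))
print("block top",[t(p,68) for p in((45,258),(122,250),(150,455),(75,462))],[s(p,68) for p in((33,403),(98,362),(248,423),(210,475))])
E
```

```text
[array([641.4, 114.4,  12. ]), array([677.4,  -3.2,  12. ]), array([456.8, -80.7,  12. ]), array([416. ,  35.9,  12. ])] [np.float64(239.0), np.float64(123.0), np.float64(234.0), np.float64(124.0)]
[array([637.2, 115.8,  12. ]), array([682.7,  -7.2,  12. ]), array([456.4, -84.9,  12. ]), array([412.7,  34.9,  12. ])] [np.float64(239.0), np.float64(131.0), np.float64(239.0), np.float64(128.0)]
lug top [625.3  49.9  74. ] [629.   37.2  74. ] hinge [461.5 -15.   74. ]
hinge side [469.1 -25.9  74. ] swing hole [632.  -70.1  55. ] [625.8 -63.3  55. ]
fixed top outer [610.5  59.2  74. ] [466.7  12.9  74. ] [613.2  50.1  74. ] [468.3  -0.7  74. ]
swing outer edge [612.8 -85.4  74. ] [467.6 -41.1  74. ]
pin tri (array([447.35295151, 254.86859919,  93.98410998]), np.float64(2.333263555306863))
pin [447.9 254.9  94. ] ej [513.4 267.9  94. ]
block top [array([534.2, 292.3,  68. ]), array([539.4, 248.4,  68. ]), array([422.8, 227.6,  68. ]), array([418.1, 269.7,  68. ])] [array([533.1, 291. ,  68. ]), array([525.2, 246.6,  68. ]), array([427.3, 228.6,  68. ]), array([421. , 268.3,  68. ])]
```

Emit:
carry_out:
  deltas: [0,0,0,0.039,-0.025,-0.006,-1,0,0,0,0.039,-0.025,-0.006,-1,0,0,0,0.039,-0.025,-0.006,-1,0,0,0,0.039,-0.025,-0.006,-1,0,0,0,0.039,-0.025,-0.006,-1,0,0,0,0.039,-0.025,-0.006,-1,0,0,0,0.039,-0.025,-0.006,-1,0,0,0,0.039,-0.025,-0.006,-1,0,0,0,0.039,-0.025,-0.006,-1,0,0,0,0.039,-0.025,-0.006,-1,0,0,0,0.039,-0.025,-0.006,1,0,0,4.2,0.039,-0.025,-0.006,1]

```text
clock: 1.6
eef_pos: [569.2, -133.3, 303.2]
tool_rot: [-3.141, 0.001, 0.335]
force: [-0.2, -0.6, 0.2]
width: 51.8
gripper_force: 0.0
```

Emit:
carry_out:
  deltas: [0,0,0,0,0,0,1,0,0,0,0,0,0,1]

```text
clock: 1.85
eef_pos: [568.1, -135.2, 302.8]
tool_rot: [3.141, 0.002, 0.337]
force: [-1.3, 0.1, -0.1]
width: 12.2
gripper_force: 0.0
```

```bash
python3 - <<'E'
from h import *
s=ctrl.read_state();print(s["clock"],s["eef_pos"],s["tool_rot"],s["width"],s["qpos"])
c=ctrl.calibration("wrist");im=ctrl.get_image("wrist");np.save("w1.npy",c,allow_pickle=True)
cv2.imwrite("pics/w1.png",cv2.resize(im[:,:,::-1],None,fx=1.5,fy=1.5))
print(c)
E
```

```text
1.85 [ 568.05733786 -135.20243666  302.80316877] [3.14137976e+00 1.63436775e-03 3.36628630e-01] 12.162587130981452 [ 1.81709304e-01  4.61304463e-01  5.04019679e-03  1.61246184e+00
 -1.41754387e-03  1.06914154e+00 -1.04726091e+00]
{'mtx': array([[265.98551996,   0.        , 255.96246167],
       [  0.        , 265.98551996, 188.77188365],
       [  0.        ,   0.        ,   1.        ]]), 'distortion': array([0.01862381, 0.        , 0.        , 0.        , 0.        ]), 'R': array([[ 3.29943699e-01, -9.44000159e-01,  9.24401978e-04],
       [-8.94507086e-01, -3.12331837e-01,  3.19852929e-01],
       [-3.01652496e-01, -1.06360343e-01, -9.47466754e-01]]), 't': array([-316.51312137,  401.14534229,  604.78644483])}
```

View pics/w1.png

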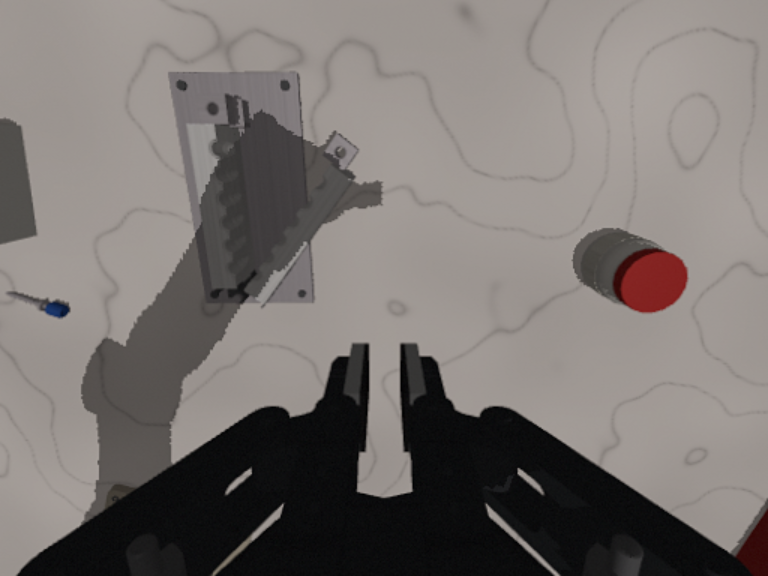

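Wrist view (x1.5): fixed lug hole (212,108), swing lug hole (340,152), hinge ~(238,292), plate corners (169,72), (298,72), (314,302), (206,302). Arm shadow falls over the mould.

```bash
python3 - <<'E'
from h import *
c=np.load("w1.npy",allow_pickle=True).item()
W=lambda x,y:((x+.5)/1.5-.5,(y+.5)/1.5-.5)
w=lambda p,z:onz("wrist",W(*p),z,c).round(1)
pc=np.array([w(p,12) for p in((169,72),(298,72),(314,302),(206,302))]);print(pc)
for i,j in((3,0),(2,1)):
    d=pc[j]-pc[i];print(np.linalg.norm(d),np.degrees(np.arctan2(d[1],d[0])))
L=w((212,108),74);S=w((340,152),55);H=w((238,290),74);print(L,S,H,np.linalg.norm((L-H)[:2]),np.linalg.norm((S-H)[:2]))
for a in(18,19,20):
    a=np.radians(a);h=L-172*np.array([np.cos(a),np.sin(a),0]);d=S-h;print(h,np.hypot(d[0],d[1]),np.degrees(np.arctan2(d[1],d[0])))
E
```

```text
[[642.3 108.7  12. ]
 [684.   -8.   12. ]
 [459.4 -88.2  12. ]
 [418.3  29.7  12. ]]
237.52263050075877 19.426654216669547
238.48941276291492 19.650591938718264
[627.8  39.1  74. ] [629.3 -71.9  55. ] [473.7 -17.2  74. ] 164.06248809523763 164.93468404189576
[464.2182792  -14.05092303  74.        ] 174.92424145668122 -19.311833981139912
[465.170805   -16.89772257  74.        ] 173.10009582671287 -18.52681181386376
[466.17286922 -19.72746465  74.        ] 171.2671429071502 -17.735703464425306
```

Emit:
carry_out:
  deltas: [0,0,0,0.007,0,0.043,1,0,0,0,0.007,0,0.043,1,0,0,0,0.007,0,0.043,1,0,0,0,0.007,0,0.043,1,0,0,0,0.007,0,0.043,1,0,0,0,0.007,0,0.043,1,0,0,0,0,0,0,1]

```text
clock: 2.78
eef_pos: [605.1, -121.7, 42.2]
tool_rot: [-3.139, 0.007, 0.335]
force: [-0.6, 0.3, -0.4]
width: -0.3
gripper_force: 0.0
```

Emit:
carry_out:
  deltas: [0,0,0,0.002,-0.01,0,1,0,0,0,0.002,-0.01,0,1,0,0,0,0.003,-0.01,0,1,0,0,0,0.003,-0.01,0,1,0,0,0,0.003,-0.01,0,1,0,0,0,0.003,-0.01,0,1,0,0,0,0.003,-0.01,0,1,0,0,0,0.003,-0.008,0,1]

```text
clock: 3.78
eef_pos: [603.4, -38.9, 45.3]
tool_rot: [-3.141, -0.0, 0.337]
force: [0.8, -1.4, -0.1]
width: 0.0
gripper_force: 0.6
```

Emit:
carry_out:
  deltas: [0,0,0,0,-0.006,0,1,0,0,0,0,-0.006,0,1,0,0,0,0,-0.003,0,1,0,0,0,0,-0.002,0,1]

```text
clock: 4.28
eef_pos: [597.7, -23.8, 45.3]
tool_rot: [3.141, 0.0, 0.336]
force: [0.5, -1.7, 0.1]
width: 0.2
gripper_force: 0.5
```

Emit:
carry_out:
  deltas: [0,0,0,0,-0.002,0,1,0,0,0,0,-0.002,0,1,0,0,0,0,-0.001,0,1]

```text
clock: 4.65
eef_pos: [596.2, -18.9, 45.4]
tool_rot: [-3.142, -0.0, 0.336]
force: [1.5, -0.9, -0.3]
width: 0.0
gripper_force: 0.5
```

Emit:
carry_out:
  deltas: [0,0,0,0,-0.0015,0,1,0,0,0,0,-0.0015,0,1,0,0,0,0,0,0,1]

```text
clock: 5.03
eef_pos: [594.9, -15.9, 45.3]
tool_rot: [-3.141, 0.0, 0.337]
force: [0.4, -0.2, -0.0]
width: 0.1
gripper_force: 0.2
```

Emit:
carry_out:
  deltas: [0,0,0,0,-0.0015,0,1,0,0,0,0,-0.0015,0,1,0,0,0,0,0,0,1]

```text
clock: 5.4
eef_pos: [594.0, -13.1, 45.3]
tool_rot: [-3.141, 0.0, 0.337]
force: [0.9, -0.8, -0.1]
width: -0.3
gripper_force: 0.2
```

Emit:
carry_out:
  deltas: [0,0,0,0,-0.0015,0,1,0,0,0,0,-0.0015,0,1,0,0,0,0,0,0,1]

```text
clock: 5.78
eef_pos: [593.6, -11.5, 45.4]
tool_rot: [3.14, -0.001, 0.336]
force: [2.6, -4.4, -1.6]
width: -0.2
gripper_force: 2.0
```

Emit:
carry_out:
  deltas: [0,0,0,0,-0.001,0,1,0,0,0,0,-0.001,0,1,0,0,0,0,0,0,1]

```text
clock: 6.15
eef_pos: [593.6, -11.5, 45.4]
tool_rot: [3.138, -0.001, 0.335]
force: [4.0, -7.7, -2.5]
width: -0.0
gripper_force: 3.9
```

```bash
python3 - <<'E'
from h import *
im=ctrl.get_image("side")
a=cv2.resize(im[150:220,190:300,::-1],None,fx=4,fy=4,interpolation=cv2.INTER_CUBIC)
im=ctrl.get_image("top");b=cv2.resize(im[140:225,215:290,::-1],None,fx=5,fy=5,interpolation=cv2.INTER_CUBIC)[:,:350]
h=max(a.shape[0],b.shape[0]);P=lambda x:cv2.copyMakeBorder(x,0,h-x.shape[0],0,0,0)
cv2.imwrite("pics/c.png",cv2.convertScaleAbs(np.hstack([P(a),P(b)]),alpha=1.4))
E
```

```text
(no output)
```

View pics/c.png

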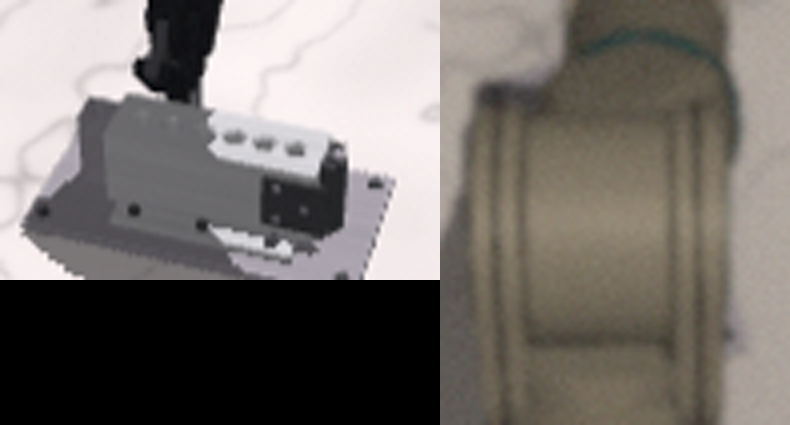

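Firm stop: force rose to ~9 N while position stayed; the side view shows the halves shut. Next: back off, lift, move over the pin.

Emit:
carry_out:
  deltas: [0,0,0,0,0.025,0,1,0,0,0,0,0,-0.046,1,0,0,0,0,0,-0.046,-1,0,0,0,0,0,-0.046,-1,0,0,0,0,0,-0.047,-1,0,0,0,-0.0072,-0.0464,0,-1,0,0,0,-0.0072,-0.0464,0,-1,0,0,0,-0.0072,-0.0464,0,-1,0,0,0,-0.0072,-0.0464,0,-1,0,0,0,-0.0072,-0.0464,0,-1,0,0,0,-0.0072,-0.0464,0,-1,0,0,0,-0.0072,-0.0464,0,-1]

```text
clock: 7.75
eef_pos: [443.6, 259.3, 230.2]
tool_rot: [-3.141, 0.002, 0.338]
force: [0.5, 0.4, 0.8]
width: 85.4
gripper_force: 0.0
```

Emit:
carry_out:
  deltas: [0,0,0,0,0,0,-1,0,0,0,0,0,0,-1,0,0,0,0,0,0,-1]

```text
clock: 8.12
eef_pos: [446.3, 256.3, 230.3]
tool_rot: [3.141, 0.001, 0.334]
force: [0.4, 0.7, -0.1]
width: 85.2
gripper_force: 0.0
```

```bash
python3 - <<'E'
from h import *
s=ctrl.read_state();print(s["clock"],s["eef_pos"],s["tool_rot"],s["width"])
c=ctrl.calibration("wrist");im=ctrl.get_image("wrist")
cv2.imwrite("pics/w2.png",cv2.resize(im[:,:,::-1],None,fx=1.5,fy=1.5))
for b in blobs(im,(105,120,40),(130,255,255),30):print(b,onz("wrist",b[0],92,c))
E
```

```text
8.125 [446.30719776 256.32922459 230.26434641] [3.14096832e+00 5.37080040e-04 3.34279258e-01] 85.18561250799682
([259.06, 177.21], [250, 166, 19, 23, 328]) [448.52951413 252.0677886   92.        ]
([274.62, 232.79], [269, 227, 12, 12, 108]) [390.29851249 212.20464046  92.        ]
```

View pics/w2.png

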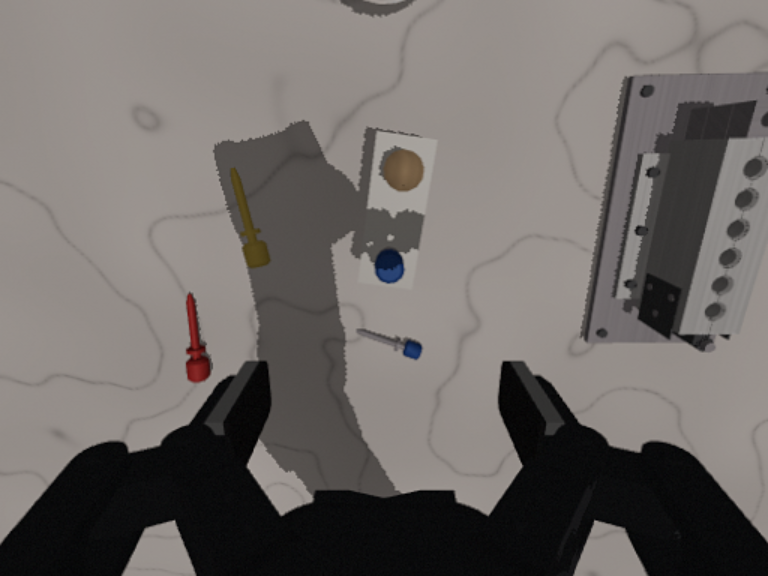

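Wrist view: mould is shut; the blue head is upright in the block at (389,266)/1.5, wooden head at (403,170). Wrist and two-view positions agree to ~2 mm. Going down to grasp.

Emit:
carry_out:
  deltas: [0,0,0,0.001,0.0035,0,-1,0,0,0,0,0,0.039,-1,0,0,0,0,0,0.039,-1,0,0,0,0,0,0.039,-1,0,0,0,0,0,0.039,-1,0,0,0,0,0,0,1,0,0,0,0,0,0,1,0,0,0,0,0,0,1,0,0,0,0,0,0,1,0,0,0,0,0,0,1]

```text
clock: 9.43
eef_pos: [449.1, 255.2, 75.9]
tool_rot: [-3.141, -0.003, 0.336]
force: [-0.9, -0.8, 6.3]
width: 19.9
gripper_force: 58.3
```

Emit:
carry_out:
  deltas: [0,0,0,0,0,-0.01,1,0,0,0,0,0,-0.02,1,0,0,0,0,0,-0.03,1,0,0,0,0,0,-0.03,1,0,0,0,0,0,-0.03,1,0,0,0,0,0,-0.035,1,0,0,0,0,0,0,1,0,0,0,0,0,0,1]

```text
clock: 10.42
eef_pos: [447.5, 254.4, 229.3]
tool_rot: [3.142, 0.0, 0.337]
force: [0.2, -0.0, -1.1]
width: 20.0
gripper_force: 58.8
```

```bash
python3 - <<'E'
from h import *
s=ctrl.read_state();print(s["clock"],s["eef_pos"],s["tool_rot"],s["width"],s["force"])
for n in("top","side","wrist"):
    c=ctrl.calibration(n);im=ctrl.get_image(n)
    print(n,blobs(im,(105,120,40),(130,255,255),8))
    if n=="side":
        p=proj(n,s["eef_pos"])[0].astype(int);A=cv2.resize(im[max(0,p[1]-60):p[1]+60,p[0]-60:p[0]+60,::-1],(480,480),interpolation=cv2.INTER_CUBIC)
    if n=="wrist":B=im[144:384,176:336,::-1];B=cv2.resize(B,(320,480),interpolation=cv2.INTER_CUBIC)
cv2.imwrite("pics/d.png",np.hstack([A,B]));print(p)
E
```

```text
10.425 [447.4793655  254.43295449 229.31511613] [3.14152900e+00 4.52928454e-04 3.36547604e-01] 19.96909814573441 [ 0.23605036 -0.03030804 -1.07902512]
top [([65.26, 382.22], [29, 381, 65, 3, 152])]
side [([210.78, 199.11], [209, 193, 4, 13, 37]), ([263.47, 277.07], [260, 273, 8, 9, 43])]
wrist [([271.35, 232.14], [269, 228, 5, 11, 37]), ([256.01, 258.89], [237, 234, 39, 50, 1578])]
[206 205]
```

View pics/d.png

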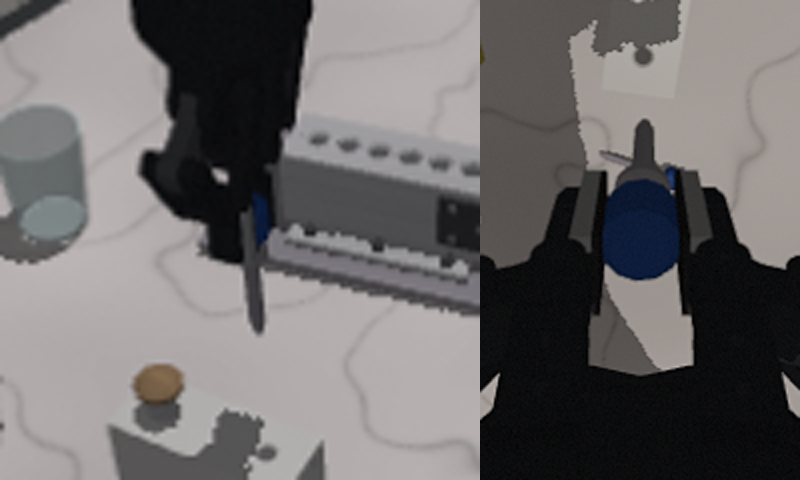

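Pin held upright. Side crop: tip at (258,330)→px (210.6,227); wrist crop: tip at (645,125)→px (258.5,206.5). The ejector is still in its hole.

```bash
python3 - <<'E'
from h import *
s=ctrl.read_state();print(s["eef_pos"])
print(tri(ray("side",(210.6,227)),ray("wrist",(258.5,206.5))))
for z in(165,169,173):print(onz("wrist",(258.5,206.5),z),onz("side",(210.6,227),z))
d=np.array([627.8,39.1])-s["eef_pos"][:2];a=.337
print("delta tool",d[0]*np.cos(a)+d[1]*np.sin(a),d[0]*np.sin(a)-d[1]*np.cos(a))
E
```

```text
[447.32385533 254.30109683 228.37988113]
(array([446.2125125 , 250.51372747, 166.65164315]), np.float64(0.5135010531700615))
[445.43687999 250.03805458 165.        ] [447.39004628 249.68564958 165.        ]
[446.9856677  250.62809543 169.        ] [444.67644483 252.34607926 169.        ]
[448.5344554  251.21813627 173.        ] [441.96284338 255.00650894 173.        ]
delta tool 99.16670042712548 262.771985565072
```

Emit:
carry_out:
  deltas: [0,0,0,0.008,0.0325,0,1,0,0,0,0.008,0.0325,0,1,0,0,0,0.008,0.0325,0,1,0,0,0,0.008,0.0325,0,1,0,0,0,0.008,0.0325,0,1,0,0,0,0.008,0.0325,0,1,0,0,0,0.008,0.0325,0,1,0,0,0,0.008,0.0325,0,1,0,0,0,0,0,0.035,1,0,0,0,0,0,0.035,1,0,0,0,0,0,0,1,0,0,0,0,0,0,1]

```text
clock: 12.08
eef_pos: [594.8, 30.5, 159.8]
tool_rot: [3.141, -0.001, 0.337]
force: [-0.3, -0.6, -0.9]
width: 19.7
gripper_force: 58.8
```

```bash
python3 - <<'E'
from h import *
s=ctrl.read_state();print(s["clock"],s["eef_pos"],s["tool_rot"],s["width"])
c=ctrl.calibration("wrist");im=ctrl.get_image("wrist");np.save("w3.npy",c,allow_pickle=True)
B=im[130:270,180:340,::-1]
cv2.imwrite("pics/e.png",cv2.convertScaleAbs(cv2.resize(B,None,fx=4,fy=4,interpolation=cv2.INTER_CUBIC),alpha=1.4))
E
```

```text
12.075 [594.80137512  30.48302397 159.84897369] [ 3.14140452e+00 -5.77980791e-04  3.36519705e-01] 19.68252259342682
```

View pics/e.png

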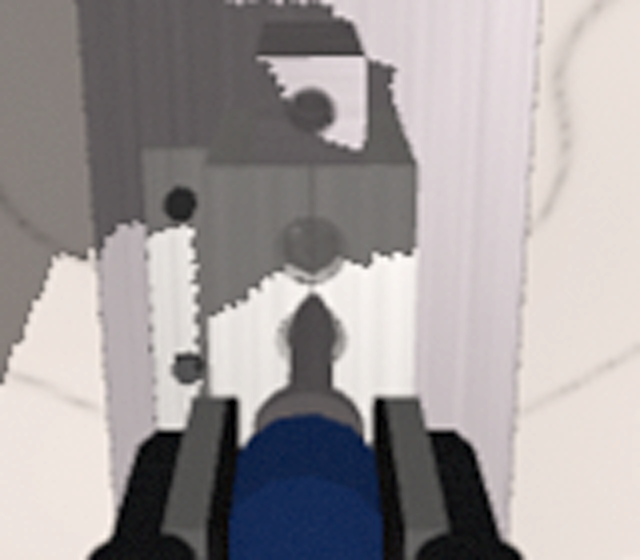

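Wrist crop (x4, offset 180,130): lock hole centre (311,111), pin tip (314,298), halves shut (parting line at x≈311).

```bash
python3 - <<'E'
from h import *
c=np.load("w3.npy",allow_pickle=True).item()
px=lambda x,y:((x+.5)/4-.5+180,(y+.5)/4-.5+130)
T=np.array([594.8,30.48]);a=.3365
f=lambda p:(p[0]*np.cos(a)+p[1]*np.sin(a),p[0]*np.sin(a)-p[1]*np.cos(a))
H=onz("wrist",px(311,111),74,c);print("hole",H,f(H[:2]-T))
print("lug edges",onz("wrist",px(257,56),74,c),onz("wrist",px(366,56),74,c))
for z in(96,98,100):
    t=onz("wrist",px(314,298),z,c);print(z,t,"tip rel TCP",f(t[:2]-T),"tip->hole",f(H[:2]-t[:2]))
print(onz("wrist",px(306,485),185,c), onz("wrist",px(306,485),190,c))
print("cam",-c["R"].T@c["t"],"axis down tool",f((-c["R"].T@c["t"])[:2]-T))
E
```

```text
hole [627.6479042   39.33997804  74.        ] (np.float64(33.93110093847898), np.float64(2.482823014242177))
lug edges [635.09307627  54.20145343  74.        ] [642.78254436  32.18538896  74.        ]
96 [594.8392827   27.28819637  96.        ] tip rel TCP (np.float64(-1.0168074315966285), np.float64(3.025765384997583)) tip->hole (np.float64(34.9479083700756), np.float64(-0.5429423707554069))
98 [595.58911796  27.5707351   98.        ] tip rel TCP (np.float64(-0.21573569384194902), np.float64(3.0066571969121805)) tip->hole (np.float64(34.14683663232093), np.float64(-0.5238341826700026))
100 [596.33895322  27.85327383 100.        ] tip rel TCP (np.float64(0.5853360439126232), np.float64(2.98754900882674)) tip->hole (np.float64(33.34576489456635), np.float64(-0.5047259945845628))
[603.99550348  32.39902996 185.        ] [606.90271197  33.42363769 190.        ]
cam [672.15969255  56.42260974 302.23305926] axis down tool (np.float64(81.58693015016993), np.float64(1.0553953421148137))
```

Emit:
carry_out:
  deltas: [0,0,0,0.0175,-0.0005,0,1,0,0,0,0.017,0,0,1,0,0,0,0,0,0,1,0,0,0,0,0,0,1,0,0,0,0,0,0.008,1,0,0,0,0,0,0.008,1,0,0,0,0,0,0.006,1,0,0,0,0,0,0.004,1,0,0,0,0,0,0.003,1]

```text
clock: 13.25
eef_pos: [626.8, 42.3, 130.0]
tool_rot: [-3.142, -0.0, 0.336]
force: [0.1, -0.3, -0.3]
width: 19.6
gripper_force: 58.8
```

Emit:
carry_out:
  deltas: [0,0,0,0,0,0.004,1,0,0,0,0,0,0.004,1,0,0,0,0,0,0.004,1,0,0,0,0,0,0.004,1]

```text
clock: 13.75
eef_pos: [627.0, 42.3, 114.2]
tool_rot: [3.141, -0.001, 0.336]
force: [1.6, -0.9, -0.3]
width: 19.8
gripper_force: 58.9
```

Emit:
carry_out:
  deltas: [0,0,0,0,0,0.004,1,0,0,0,0,0,0.004,1,0,0,0,0,0,0.004,1]

```text
clock: 14.12
eef_pos: [627.0, 42.2, 102.2]
tool_rot: [3.141, -0.001, 0.336]
force: [0.8, -0.4, 0.7]
width: 19.7
gripper_force: 58.9
```

Sliding freely, tip now in the swing lug.

Emit:
carry_out:
  deltas: [0,0,0,0,0,0.004,1,0,0,0,0,0,0.004,1,0,0,0,0,0,0.004,1]

```text
clock: 14.5
eef_pos: [627.1, 42.1, 90.2]
tool_rot: [3.141, -0.001, 0.336]
force: [2.2, -0.3, 0.3]
width: 20.0
gripper_force: 59.0
```

Emit:
carry_out:
  deltas: [0,0,0,0,0,0.002,1,0,0,0,0,0,0.002,1,0,0,0,0,0,0.002,1,0,0,0,0,0,0,1]

```text
clock: 15.0
eef_pos: [627.1, 42.1, 84.3]
tool_rot: [3.141, -0.001, 0.336]
force: [4.1, -1.1, 0.6]
width: 19.8
gripper_force: 58.9
```

Emit:
carry_out:
  deltas: [0,0,0,0,0,0.001,1,0,0,0,0,0,0.001,1,0,0,0,0,0,0.001,1,0,0,0,0,0,0,1]

```text
clock: 15.5
eef_pos: [627.2, 42.1, 82.1]
tool_rot: [3.141, -0.001, 0.336]
force: [2.2, -1.6, 4.4]
width: 20.2
gripper_force: 59.5
```

Emit:
carry_out:
  deltas: [0,0,0,0,0,0.001,1,0,0,0,0,0,0.001,1,0,0,0,0,0,0,1]

```text
clock: 15.88
eef_pos: [627.5, 42.1, 81.9]
tool_rot: [3.141, -0.002, 0.336]
force: [-0.3, -2.6, 17.1]
width: 19.9
gripper_force: 60.7
```

Collar seated (height as predicted, 17 N up). Release and lift.

Emit:
carry_out:
  deltas: [0,0,0,0,0,-0.001,1,0,0,0,0,0,0,-1,0,0,0,0,0,0,-1,0,0,0,0,0,0,-1,0,0,0,0,0,0,-1,0,0,0,0,0,-0.02,-1,0,0,0,0,0,-0.03,-1,0,0,0,-0.03,0,-0.03,-1,0,0,0,-0.03,0,0,-1,0,0,0,0,0,0,-1,0,0,0,0,0,0,-1]

```text
clock: 17.25
eef_pos: [570.8, 22.8, 160.4]
tool_rot: [-3.142, -0.001, 0.337]
force: [-0.1, 0.6, 0.2]
width: 85.6
gripper_force: 0.0
```

```bash
python3 - <<'E'
from h import *
s=ctrl.read_state();print(s["clock"],s["eef_pos"],s["tool_rot"],s["width"])
c=ctrl.calibration("wrist");im=ctrl.get_image("wrist");np.save("w4.npy",c,allow_pickle=True)
sd=ctrl.get_image("side")
B=cv2.resize(im[60:260,150:350,::-1],(400,400),interpolation=cv2.INTER_CUBIC);A=cv2.resize(sd[130:230,170:270,::-1],(400,400),interpolation=cv2.INTER_CUBIC)
cv2.imwrite("pics/f.png",cv2.convertScaleAbs(np.hstack([A,B]),alpha=1.3))
E
```

```text
17.25 [570.81113581  22.82447015 160.37815925] [-3.14153228e+00 -1.03544978e-03  3.36632989e-01] 85.57577527132597
```

View pics/f.png

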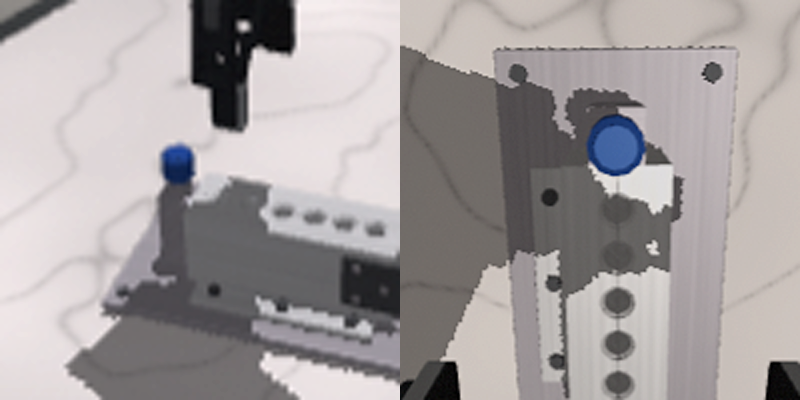

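The side and wrist views show the pin seated upright in the lug (head at (178,163) and (615,145)), parting line closed. Now descend over the mould and squeeze.

Emit:
carry_out:
  deltas: [0,0,0,0,0.001,0.03,-1,0,0,0,0,0,0.03,-1,0,0,0,0,0,0.03,-1,0,0,0,0,0,0.028,-1,0,0,0,0,0,0,-1,0,0,0,0,0,0,1,0,0,0,0,0,0,1,0,0,0,0,0,0,1,0,0,0,0,0,0,1,0,0,0,0,0,0,1]

```text
clock: 18.6
eef_pos: [571.8, 21.0, 44.0]
tool_rot: [3.14, -0.003, 0.337]
force: [-1.7, -0.8, 5.9]
width: 46.9
gripper_force: 63.3
```

Emit:
carry_out:
  deltas: [0,0,0,0,0,0,1,0,0,0,0,0,0,1,0,0,0,0,0,0,1,0,0,0,0,0,0,1]

```text
clock: 19.1
eef_pos: [571.8, 21.0, 44.0]
tool_rot: [3.14, -0.003, 0.337]
force: [0.1, -1.3, 6.5]
width: 47.2
gripper_force: 63.3
```

```bash
python3 - <<'E'
from h import *
im=ctrl.get_image("side");b=blobs(im,(105,120,40),(130,255,255),20);print(b)
print("expected head",proj("side",[[627.6,40.5,96.5]]))
s=ctrl.read_state();print(s["clock"],s["width"],s["gripper_force"],s["force"])
if s["gripper_force"]>50 and abs(s["width"]-47)<1.5: print(ctrl.finish_job())
E
```

```text
[([214.04, 170.82], [211, 167, 7, 9, 56]), ([263.43, 277.11], [260, 273, 8, 9, 46])]
expected head [[213.76495315 170.77522855]]
19.15 46.939261294241604 63.296345472335815 [ 0.86265756 -1.7618076   5.30603863]
the job is handed in; nothing more can be done
None
```

I handed the job in at 19.2 s of the 51 s allowed: the mould is shut, the blue-headed pin is down through the lugs with its collar seated on the top lug, and the gripper is still squeezing the halves together at about 63 N.

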